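Fit the filter cell on the leak checker and hold it home

TASK

Lift the black knurled filter cell (the one with the orange top and the wire mesh) up off its peg, set it open end down over the steel spigot of the leak checker and turn it until the keyways hidden inside drop over the spigot's two pins. Then push it fully home against the spring seal and finish like that: keep your grip on the cell and keep holding it down. Leave the other two caps and everything else on the bench where they are.

Things in the scene. Friction and masses are not known exactly. Their poses are not given: they have to be found in the camera images.
- cell_center (a point): Centre of the filter cell, on its axis, 22 mm above its lower rim; z up. A round cap, closed on top, open below: 56 mm in diameter (black knurled side), 44 mm tall, about 120 g, its top a 6 mm thick orange disc with a black wire-mesh centre. It starts hanging on a peg of the rack, its top on the peg's tip, its lower rim 62 mm above the table; lifted 38 mm it is free.
- cell_rim (a point): Centre of the cell's open lower rim. The bore above it is 37 mm wide and 38 mm deep, with four straight keyways in its wall, 90 degrees apart, each 9 mm wide and 5.5 mm deep, running its whole depth. They do not show from outside and their directions are not told.
- rack: White board fixed on the table, 90 x 340 mm and 20 mm thick, origin under its centre, its long side along its own y. Three upright steel pegs of 28 mm diameter stand on it at its own y = -120, 0 and +120 mm, their tips 100 mm above the table. The filter cell and the two other caps hang on them, in any order.
- checker: Leak checker: white box fixed on the table, 170 mm (its x) by 200 mm (its y), 45 mm high, with an orange band; origin under its centre. A grey round boss, 74 mm in diameter, rises from it to 60 mm above the table, and on the boss stands the steel spigot, 20 mm from the box's centre along its own +x.
- mount (a point): Point on the upright spigot's axis at the face of the grey boss, on which the cell's lower rim rests when fully home; 60 mm above the table, z up. The spigot is 34 mm in diameter and ends 35 mm above this point, its last 7 mm tapered to 22 mm.
- pins (a point): Point on the spigot's axis, 22 mm above the boss, level with two brass pins 6 mm thick that stand out on opposite sides to 22 mm from the axis. Their direction is random and not told. Off the keyways, the cell's lower rim stops on the pins, 25 mm above the boss; a turn of at most 90 degrees either way brings keyways over the pins (within 4 degrees is enough), and the cell can go down to the boss.
- seal (a joint): How far the blue spring seal (a disc of 47 mm diameter round the foot of the spigot) is pressed down, in m: 0 at rest, with its face 8 mm above the boss; 0.008 when the cell is fully home with its lower rim on the boss, which takes about 11 N (5 N at first touch). The spring lifts the cell again if it is not held down.
- white_cap_center (a point): Centre, half-way up, of a smooth white cap, 54 mm in diameter and 44 mm tall, hanging on another peg; leave it.
- grey_cap_center (a point): Centre, half-way up, of a smooth bare metal cap, 54 mm in diameter and 44 mm tall, hanging on another peg; leave it.
- driver_grip (a point): Handle of a screwdriver lying on the table; leave it.
- solvent_center (a point): Middle of a small bottle, 54 mm in diameter and 130 mm tall; leave it.
- mug_rim (a point): Centre of the mouth of a white mug, 76 mm in diameter and 85 mm tall; leave it.
- test_print_mid (a point): Centre of an orange printed block, 50 x 40 x 30 mm; leave it.
- bearing_mid (a point): Centre of a steel bearing ring lying flat, 40 mm in diameter and 14 mm high; leave it.
- glue_pot_center (a point): Middle of a small jar, 60 mm in diameter and 60 mm tall; leave it.
Mind the look-alikes: they are no part of the job. Of the things that look like the part that bears cell_center, the middle-sized one is meant.

How it is judged (in metres and radians):
On the way, in this order (a step that is already met when the one before it is completed fails the run):
1. the filter cell is lifted up clear of its peg, held in the fingers (height (world z) of cell_center above 0.122 m and contact force between the fingers and cell above 1 N and contact force between cell and rack below 0.01 N), for 0.2 s.
2. the keyways have dropped over the pins (z of cell_center in the frame of mount below 0.041 m and horizontal distance between cell_center and mount below 0.004 m), for 0.1 s.
At the end, for the whole second after the job is handed in: The cell sits upright (within 0.08 rad) on the spigot, within 4 mm of its axis and within 2.5 mm of fully home, the seal pressed down more than 6 mm with more than 4 N, still, and the robot's fingers still hold it there (more than 3 N) (horizontal distance between cell_center and mount below 0.004 m and z of cell_center in the frame of mount below 0.0245 m and angle between cell_center's own z axis and vertical below 0.08 rad and value of joint seal above 0.006 m and contact force between cell and seal above 4 N and contact force between the fingers and cell above 3 N and linear speed of cell below 0.01 m/s); the arm keeps its last pose, push and grip.
It fails at once if one of the other two caps is moved more than 30 mm (distance of any of white_cap_center, grey_cap_center from where it was at the start of the episode above 0.03 m).
It fails at once if another loose thing on the bench is moved more than 30 mm (distance of any of driver_grip, solvent_center, mug_rim, test_print_mid, bearing_mid, glue_pot_center from where it was at the start of the episode above 0.03 m).
It also fails if it takes over 58 s, if anything falls off the work surface, if the arm or the gripper's body presses on something with over 40 N, if the wrist force passes 120 N, or if a joint passes its speed limit or range.

ROBOT

A 6-joint arm with a two-finger parallel gripper is mounted at the origin on the work surface. World frame = base frame: x ahead of the robot, y to its left, z up, the work surface at z = 0. Lengths are in mm, angles in rad, forces in N, time in s.
With the tool pointing down it reaches from about 325 to 875 mm from the base axis. Payload 4.4 kg.
Tool frame: the origin (TCP) lies on the centre line of the jaws, within the pads' length; the fingertips stand ahead of it and the grasp point (between the pads) lies 6 mm ahead of it (ctrl.tcp_to_tips is the z of the fingertips in the tool frame, in mm); z points along the fingers, y is the direction in which the jaws open and shut (so a half turn about z gives the same grasp; the last joint's range is limited). The gripper opens to 85 mm and grips with 20 to 120 N. Pads are 22 mm wide; open, the fingers measure 114 mm over their backs; the gripper's body (76 mm by 85 mm) begins 54 mm behind the grasp point. The pads swing forward as they close: fully open they stand 13 mm farther back than shut.
Start: joints at [-1.337, 0.207, 1.542, -0, 1.393, -0.15], TCP at [215.828, -532.959, 256.282] pointing down, gripper open.
Joint ranges: [-2.73, 2.73], [-0.86, 2.22], [0.23, 2.46], [-1.11, 4.25], [0.08, 2.63], [-2.82, 2.82]. Speed limits (rad/s): [2.79, 2.79, 3.14, 3.14, 3.14, 3.14].

INTERFACE

Orientations are given as a 3x3 rotation matrix whose columns are the frame's x, y, z axes.
In Python, from plant import ctrl, sensors, optics gives the robot as it stands. Calls block until the motion is done:
- ctrl.move_ptp(position, orientation): joint-space move of the TCP to a pose.
- ctrl.move_l(position, rot=None, vel=150, threshold=None): straight line of the TCP; rot=None keeps the orientation; vel is the mean speed in mm/s. With threshold (N) it stops when the force on the tool has changed by that much, and returns True; else False.
- ctrl.set_joints(angles): joint-space move.
- ctrl.gripper_to(opening, force=None): finger opening in mm; force is the grip in N (None keeps the last); returns when the fingers have stopped.
- ctrl.hold(seconds).
- ctrl.solve_ik(position, orientation): joint angles nearest the present ones, or None.
- sensors.read_state(): the state.
- optics.grab_frame(name): name is "scene" or "top"; returns (picture, depth): 420x560x3 uint8, red, green, blue; 420x560 float32, mm along the optical axis (not along the pixel's ray), 0 where there is no reading.
- optics.camera_params(name): a dict with "mtx" (3x3 intrinsics, pixels), "k1" (the pictures are not rectified: a ray, as slopes to the right and down, at radius r is drawn at 1 + k1 r^2 times it, then the intrinsics apply), "R" (3x3) and "t" (3): a world point X has camera coordinates R X + t. Camera axes: x right, y down, z forward; pixel columns grow to the right and rows downward; lengths in mm; the calibration is good to about 2 mm. A picture is of the moment at which its call begins. camera_params takes no time and is no camera call.
A pose or a line that the arm cannot do raises ctrl.MotionError and nothing moves.
- ctrl.finish_job(): hands the job in, once; it reports no verdict.
The state is a dict: "t": time; "q": joint angles; "qvel": joint speeds; "tau": joint torques, N m; "eef_pos": TCP position; "eef_rot": TCP orientation; "force": force on the tool from outside, world axes, zero at the start; "wrist_torque": the same for the moment, N m; "grip_width": finger opening in mm.
Only numpy, scipy, OpenCV 4.12 (cv2) and the standard library are available. Lean on these libraries where they do the work, as an engineer would, in place of code of your own. Each camera call takes 0.05 s, during which the arm holds its last target. There are 200 camera calls.

## Working session

There is one attempt and no reset: what is moved stays moved. The work goes in short steps, each a Python script; the robot and the scene stay as the last script left them, time stands still between calls to the robot, and variables do not carry over. Pictures are saved under pics/ and viewed, about 8 in all and at most 12, crops included, and the job is handed in when it is done.

```bash
ls; mkdir -p pics; cat > h.py <<'E'
import numpy as np, cv2
from plant import ctrl, sensors, optics
def cam(n):
    p=optics.camera_params(n); return [np.array(p[k],float) for k in("mtx","R","t")]+[float(p["k1"])]
def ray(n,u,v):
    K,R,t,k=cam(n); d=np.array([k,0,0,0]) if False else np.array([k,0,0,0,0.])
    x=cv2.undistortPoints(np.array([[[u,v]]],float),K,d).ravel()
    return -R.T@t, R.T@np.array([x[0],x[1],1.])
def onz(n,u,v,z):
    o,d=ray(n,u,v); return o+d*(z-o[2])/d[2]
def cloud(n,dep):
    K,R,t,k=cam(n); h,w=dep.shape
    uv=np.stack(np.meshgrid(np.arange(w),np.arange(h)),-1).reshape(-1,1,2).astype(float)
    x=cv2.undistortPoints(uv,K,np.array([k,0,0,0,0.])).reshape(h,w,2)
    c=np.dstack([x*dep[...,None],dep]); P=(c-t)@R; P[dep<=0]=np.nan; return P
def proj(n,X):
    K,R,t,k=cam(n); return cv2.projectPoints(np.atleast_2d(np.array(X,float)),cv2.Rodrigues(R)[0],t,K,np.array([k,0,0,0,0.]))[0].reshape(-1,2)
def down(a): # tool z down; jaw axis y at angle a
    y=np.array([np.cos(a),np.sin(a),0]); z=np.array([0,0,-1.]); return np.column_stack([np.cross(y,z),y,z])
def st():
    s=sensors.read_state(); print("t%.2f"%s["t"],"p",np.round(s["eef_pos"],1),"F",np.round(s["force"],1),"M",np.round(s["wrist_torque"],2),"w%.1f"%s["grip_width"],"q",np.round(s["q"],2)); return s
E
cat > a.py <<'E'
from h import *
s=st(); print(np.round(s["eef_rot"],2))
for n in("scene","top"):
    im,d=optics.grab_frame(n); np.savez(n+".npz",im=im,d=d); cv2.imwrite(f"pics/{n}0.png",cv2.resize(im[...,::-1],(784,588)))
    print(n,cam(n)[3],np.round(ray(n,280,210)[0]))
E
python3 a.py
```

```text
pics
t0.00 p [ 215.7 -532.3  255.1] F [-0.6 -0.3 -0. ] M [ 0.01 -0.02  0.02] w85.5 q [-1.34  0.21  1.54 -0.    1.39 -0.15]
[[ 0.93  0.38 -0.  ]
 [ 0.38 -0.93  0.  ]
 [ 0.   -0.   -1.  ]]
scene -0.11736675028904153 [1095.  906. 1061.]
top -0.004477785475925774 [ 508.   13. 1095.]
```

View pics/top0.png

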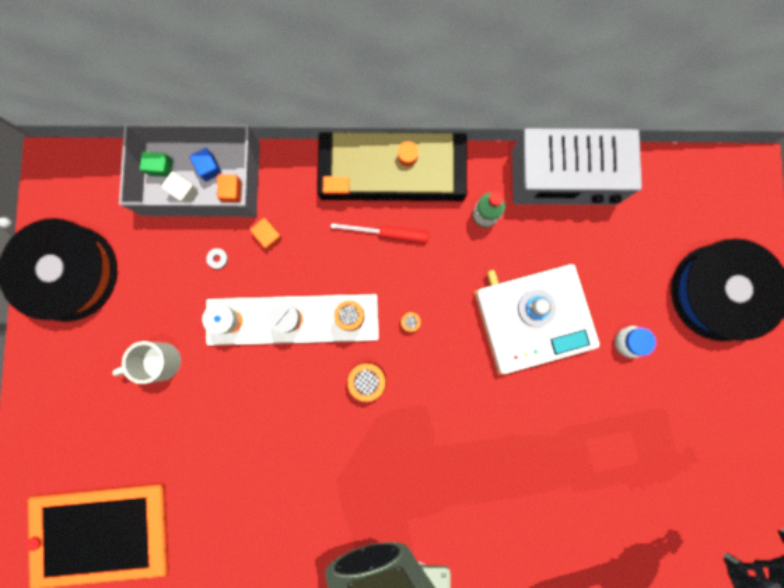

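View pics/scene0.png

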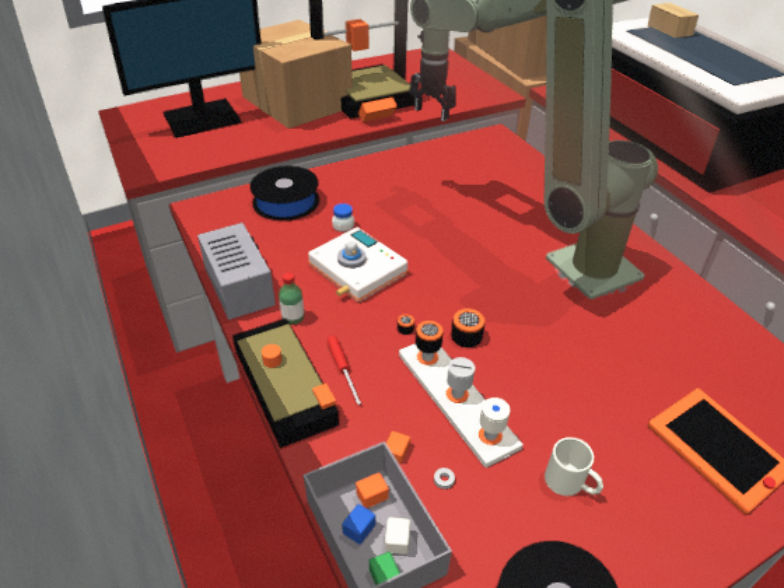

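Mesh-topped candidates in the top picture (784 px wide): rack (348,316), small on table (411,322), large on table (366,383). The one hanging on the rack peg is mid-sized and is the cell. I'll confirm it in a crop together with the spigot, and measure.

```bash
cat > b.py <<'E'
from h import *
z=np.load("top.npz"); im,d=z["im"],z["d"]; P=cloud("top",d)
zs=np.load("scene.npz"); ims=zs["im"]; Ps=cloud("scene",zs["d"])
f=lambda a:cv2.resize(a[...,::-1],(390,290),interpolation=cv2.INTER_CUBIC)
s=560/784
def crop(i,u,v,h=26): u=int(u*s);v=int(v*s); return f(i[v-h:v+h,u-35:u+35])
cv2.imwrite("pics/crop1.png",np.vstack([np.hstack([crop(im,375,345,37),crop(im,537,310)]),np.hstack([crop(ims,440,335,30),crop(ims,351,252)])]))
hsv=cv2.cvtColor(im,cv2.COLOR_RGB2HSV)
org=((hsv[...,0]>8)&(hsv[...,0]<22)&(hsv[...,1]>140)&(hsv[...,2]>120)).astype(np.uint8)
org=cv2.morphologyEx(org,cv2.MORPH_CLOSE,np.ones((3,3)))
for c in cv2.findContours(org,0,2)[0]:
    if cv2.contourArea(c)>40:
        (u,v),r=cv2.minEnclosingCircle(c); dd=P[int(v)-2:int(v)+3,int(u)-2:int(u)+3].reshape(-1,3)
        print("orange",round(u,1),round(v,1),"r",round(r,1),"3d",np.round(np.nanmedian(dd,0),1))
# clouds by height
def reg(name,box,z0,z1):
    for tag,Q in(("top",P),("scene",Ps)):
        m=(Q[...,0]>box[0])&(Q[...,0]<box[1])&(Q[...,1]>box[2])&(Q[...,1]<box[3])&(Q[...,2]>z0)&(Q[...,2]<z1)
        q=Q[m]
        if len(q)>5:
            c,r=cv2.minEnclosingCircle(q[:,:2].astype(np.float32)); print(name,tag,len(q),"mean",np.round(q.mean(0),1),"circ",np.round(c,1),round(r,1))
            if name in("box","rack"): print(cv2.minAreaRect(q[:,:2].astype(np.float32)))
bx=onz("top",537*s,310*s,60); rk=onz("top",290*s,320*s,20); ce=onz("top",348*s,316*s,106)
print("guess",bx,rk,ce)
B=lambda c,h:(c[0]-h,c[0]+h,c[1]-h,c[1]+h)
reg("box",B(bx,150),38,50); reg("spig",B(bx,60),75,110); reg("boss",B(bx,60),55,75)
reg("rack",B(rk,200),14,27); reg("cell",B(ce,45),92,125)
E
python3 b.py
```

```text
orange 67.5 382.5 r 59.1 3d [153.6 580.4  21.5]
orange 261.4 272.7 r 14.0 3d [448.7  66.2  56.9]
orange 293.0 229.9 r 7.3 3d [565.  -19.1  30.4]
orange 249.0 225.3 r 10.2 3d [570.2  98.6 107.2]
orange 188.9 165.7 r 10.3 3d [742.1 276.6  30.6]
orange 239.5 131.5 r 11.0 3d [830.7 131.3  66.4]
orange 162.0 132.7 r 9.7 3d [830.7 346.5  51.3]
orange 291.0 109.4 r 9.6 3d [886.3 -10.5  87.3]
guess [ 585.66961376 -261.7235816    60.        ] [564.83907525 219.60172528  20.        ] [568.43441076  97.09525248 106.        ]
box top 3859 mean [ 568.5 -266.5   45.4] circ [ 571. -267.] 127.5
((576.365478515625, -266.9015808105469), (178.39498901367188, 201.0500030517578), 15.581208229064941)
box scene 1174 mean [ 576.9 -249.5   46.5] circ [ 572.2 -265.2] 126.2
((578.720703125, -264.7286376953125), (182.64869689941406, 203.52679443359375), 15.00307559967041)
spig top 150 mean [ 590.9 -260.2   91.9] circ [ 591.5 -261.5] 21.2
spig scene 77 mean [ 596.6 -256.8   90. ] circ [ 597.3 -260.3] 19.1
boss top 446 mean [ 590.9 -259.1   62.2] circ [ 592.1 -262.3] 37.4
boss scene 199 mean [ 598.  -252.2   63.8] circ [ 576.8 -275.1] 60.4
rack top 2918 mean [577.6 208.8  20.3] circ [609.4 187.7] 220.9
((612.289306640625, 209.7220001220703), (369.5307922363281, 303.4887390136719), 88.259033203125)
rack scene 2335 mean [589.7 235.4  20.9] circ [620.3 190. ] 218.4
((608.489013671875, 218.65167236328125), (366.6153564453125, 340.04296875), 84.20501708984375)
cell top 395 mean [571.7  96.5 106.2] circ [572.2  96.9] 29.1
cell scene 268 mean [576.7 101.  105.8] circ [573.8  96.3] 30.5
```

View pics/crop1.png

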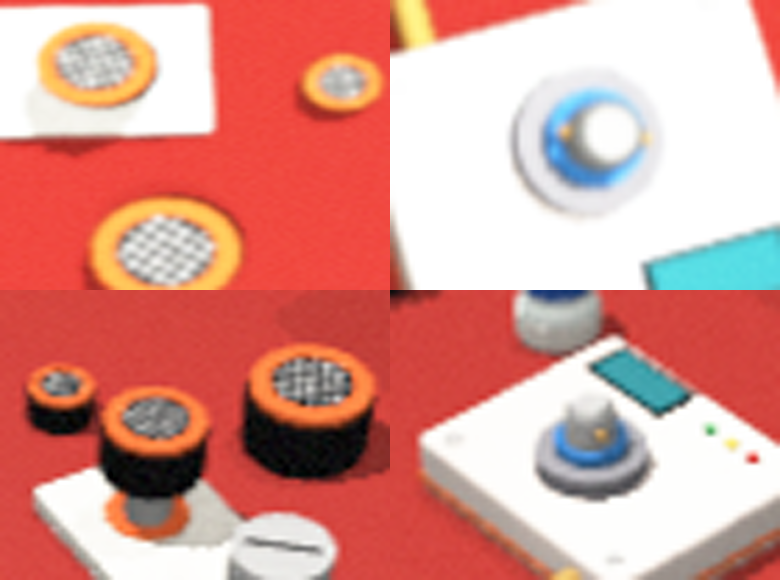

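Crop: the rack one (black knurled, hanging on its peg, between the small and the large one in size) is the cell. Brass pins show in the top view at crop (565,132) and (645,138), so they lie roughly along world y, at about 86°. Next: check reach, then grasp twice at 90° apart to centre the cell in both axes.

```bash
cat > c.py <<'E'
from h import *
print("tips",ctrl.tcp_to_tips)
C=np.array([572.5,96.7]); M=np.array([593.5,-261])
for a in np.arange(-180,180,30):
    o=[]
    for p in(C,M):
        q=ctrl.solve_ik([*p,150],down(np.deg2rad(a))); o.append(None if q is None else round(float(q[5]),2))
    print(a,o)
E
python3 c.py
```

```text
tips 25.0
-180 [None, 2.59]
-150 [2.64, 2.07]
-120 [2.11, 1.55]
-90 [1.59, 1.02]
-60 [1.07, 0.5]
-30 [0.54, -0.02]
0 [0.02, -0.55]
30 [-0.51, -1.07]
60 [-1.03, -1.59]
90 [-1.55, -2.12]
120 [-2.08, -2.64]
150 [-2.6, None]
```

```bash
cat > d.py <<'E'
from h import *
C=np.array([572.5,96.7]); r=np.deg2rad
ctrl.gripper_to(85,30)
ctrl.move_ptp([*C,190],down(r(-90)))
print(ctrl.move_l([*C,95],vel=120,threshold=8)); st()
ctrl.gripper_to(50,20); st()
ctrl.gripper_to(75,20)
ctrl.move_l([*C,95],rot=down(0),vel=100); st()
ctrl.gripper_to(50,60); st()
n0=optics.grab_frame("top")[0]
ctrl.move_l([*C,150],vel=80); st(); ctrl.hold(.3)
ctrl.move_l([*C,170],vel=80); st()
ims=[optics.grab_frame(n) for n in("top","scene")]
for n,(im,d) in zip(("t","s"),ims): np.savez("lift_"+n+".npz",im=im,d=d)
def crop(n,im):
    u,v=proj(n,[*C,150])[0].astype(int); return cv2.resize(im[max(v-50,0):v+50,u-65:u+65,::-1],(390,300),interpolation=cv2.INTER_CUBIC)
cv2.imwrite("pics/lift.png",np.hstack([crop("top",ims[0][0]),crop("scene",ims[1][0])]))
E
python3 d.py
```

```text
False
t3.83 p [573.3  96.7  95.8] F [-0.  -0.1  0.2] M [ 0.04 -0.01 -0.04] w85.3 q [0.02 0.4  1.66 0.   1.09 1.59]
t4.21 p [573.3  96.8  96.1] F [-1.4 -0.2  4. ] M [ 0.13  0.03 -0.03] w55.5 q [0.02 0.4  1.66 0.   1.09 1.59]
t6.26 p [572.5  96.7  95. ] F [0.6 0.  0.5] M [-0.02  0.01  0.01] w75.1 q [ 0.02  0.4   1.66 -0.    1.09  0.02]
t6.57 p [572.9  96.7  95.3] F [0.3 0.3 1.1] M [-0.02  0.06  0.01] w54.9 q [ 0.02  0.4   1.66 -0.    1.09  0.02]
t7.45 p [572.1  96.7 149.7] F [-0.1 -0.9 -1.1] M [ 0.01  0.02 -0.03] w54.9 q [ 0.02  0.32  1.63 -0.    1.19  0.02]
t8.15 p [573.4  96.7 171.4] F [ 0.5  0.9 -1.2] M [-0.03  0.01  0.01] w55.1 q [ 0.02  0.3   1.61 -0.    1.23  0.02]
```

View pics/lift.png

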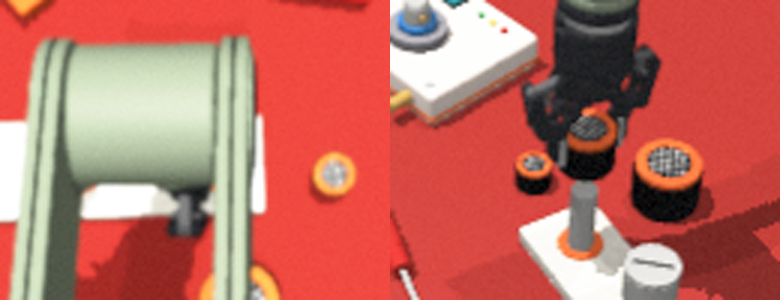

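Cell is held and clear of the peg. Now refine the spigot axis and go down until it touches the pins.

```bash
cat > e.py <<'E'
from h import *
r=np.deg2rad
for n in("top","scene"):
    P=cloud(n,np.load(n+".npz")["d"]); m=(np.hypot(P[...,0]-593,P[...,1]+261)<25)
    for lo in(90,93): 
        q=P[m&(P[...,2]>lo)&(P[...,2]<102)]; print(n,lo,len(q),np.round(np.median(q,0),1), np.round((q.min(0)+q.max(0))/2,1))
M=np.array([593.5,-261.])
ctrl.move_l([*M,172],rot=down(r(-48)),vel=200)
ctrl.move_l([*M,140],vel=100); ctrl.hold(.2); st()
im,d=optics.grab_frame("scene")
u,v=proj("scene",[*M,100])[0].astype(int); cv2.imwrite("pics/over.png",cv2.resize(im[v-40:v+30,u-45:u+45,::-1],(720,560),interpolation=cv2.INTER_CUBIC))
E
python3 e.py
```

```text
top 90 113 [ 592.  -261.2   93.6] [ 592.4 -262.7   95.1]
top 93 70 [ 592.  -261.3   95.1] [ 590.9 -262.1   96.6]
scene 90 43 [ 594.6 -258.7   95.8] [ 593.7 -259.6   95.8]
scene 93 34 [ 594.2 -259.2   96.6] [ 594.4 -259.6   97.2]
t10.86 p [ 594.1 -261.3  141. ] F [-0.3 -0.4 -0.5] M [ 0.03 -0.01 -0.  ] w55.0 q [-0.55  0.47  1.45  0.    1.22  0.29]
```

View pics/over.png

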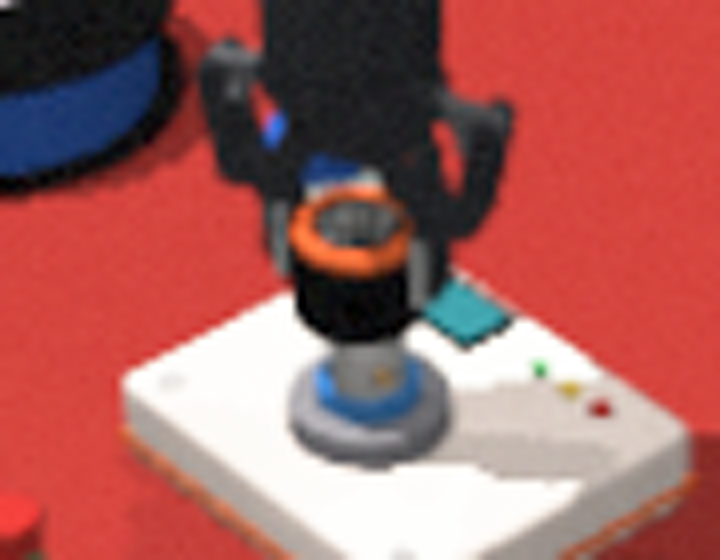

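```bash
cat > f.py <<'E'
from h import *
M=np.array([593.5,-261.]); u,v=proj("scene",[*M,100])[0].astype(int)
pp=lambda X:np.round((proj("scene",X)[0]-[u-45,v-40]+.5)*8-.5)
print("cell top pred",pp([594.1,-261.3,152]),"rim",pp([594.1,-261.3,108]),"boss ctr pred",pp([*M,60]),"boss +-37:",[pp([*(M+37*np.array(x)),60]) for x in((1,0),(-1,0),(0,1),(0,-1))])
print("px/10mm x",pp([*(M+[10,0]),60])-pp([*M,60]),"y",pp([*(M+[0,10]),60])-pp([*M,60]))
E
python3 f.py
```

```text
cell top pred [360. 228.] rim [363. 311.] boss ctr pred [367. 398.] boss +-37: [array([290., 421.]), array([443., 375.]), array([402., 445.]), array([333., 352.])]
px/10mm x [-20.   6.] y [10. 13.]
```

The picture hints the spigot is a few mm toward −x relative to the cell. I'll shift 2 mm, descend with a force guard and read the lateral forces.

```bash
cat > g.py <<'E'
from h import *
M=np.array([591.5,-261.])
ctrl.move_l([*M,134],vel=60); ctrl.hold(.2); st()
for z in(128,124,120,116):
    hit=ctrl.move_l([*M,z],vel=30,threshold=6); ctrl.hold(.15); print(z,hit); st()
    if hit: break
E
python3 g.py
```

```text
t11.37 p [ 591.6 -261.1  134.1] F [ 0.3  0.6 -0.8] M [ 0.02 -0.02 -0.01] w54.9 q [-0.55  0.47  1.46  0.    1.21  0.29]
128 False
t11.87 p [ 591.6 -261.   128. ] F [ 0.4 -0.6 -1. ] M [-0.01  0.03  0.03] w55.3 q [-0.55  0.48  1.46 -0.    1.2   0.29]
124 False
t12.30 p [ 591.5 -261.   124. ] F [-0.2  0.1 -0.8] M [-0.02  0.05  0.01] w54.9 q [-0.55  0.48  1.47 -0.    1.19  0.29]
120 False
t12.73 p [ 591.5 -261.   120. ] F [ 0.6 -0.1 -0.7] M [-0.02 -0.03 -0.02] w54.8 q [-0.55  0.49  1.47  0.    1.19  0.29]
116 True
t13.09 p [ 592.  -261.5  117.8] F [-1.3  0.4  5.2] M [ 0.14  0.19 -0.02] w55.0 q [-0.55  0.49  1.47 -0.    1.18  0.29]
```

```bash
cat > k.py <<'E'
from h import *
M=np.array([591.5,-261.]); a=-48
while a<50 and sensors.read_state()["t"]<38:
    ctrl.move_l([*M,118.7],rot=down(np.deg2rad(a)),vel=60)
    hit=ctrl.move_l([*M,114.5],vel=25,threshold=6)
    s=sensors.read_state(); print(a,hit,round(s["t"],2),round(s["eef_pos"][2],1),np.round(s["force"],1),np.round(s["wrist_torque"][2],2))
    if not hit or s["eef_pos"][2]<115.8: break
    a+=5
st()
E
python3 k.py
```

```text
-48 True 13.55 117.8 [-2.2 -0.1  5.3] 0.01
-43 True 14.01 117.6 [-2.1  0.2  6.3] 0.03
-38 True 14.47 116.7 [-0.3  0.2  5.1] 0.05
-33 False 15.03 113.4 [-1.  -0.1 -0.5] 0.03
t15.03 p [ 590.8 -260.6  113.4] F [-1.  -0.1 -0.5] M [0.06 0.15 0.03] w55.1 q [-0.55  0.49  1.47 -0.    1.18  0.03]
```

Dropped in at −33°. Go down with a slight extra turn, feeling for jams, then press home.

```bash
cat > l.py <<'E'
from h import *
M=np.array([591.5,-261.])
ctrl.move_l([*M,112.5],rot=down(np.deg2rad(-31.5)),vel=30); st()
for z in(108,103,98,95,93.5,92.5):
    hit=ctrl.move_l([*M,z],vel=30,threshold=25); ctrl.hold(.15); print(z,hit); st()
    if hit: break
E
python3 l.py
```

```text
t15.28 p [ 591.2 -260.9  112.1] F [-1.2 -0.5 -0.5] M [0.04 0.14 0.02] w55.1 q [-0.55  0.5   1.47 -0.    1.17  0.  ]
108 False
t15.73 p [ 591.3 -260.9  107.7] F [-0.8  0.5 -1.5] M [ 0.02  0.13 -0.02] w55.2 q [-0.55  0.5   1.47 -0.    1.17  0.  ]
103 False
t16.20 p [ 591.4 -260.9  102.7] F [ 0.1 -0.  -1.4] M [0.02 0.19 0.04] w54.8 q [-0.55  0.51  1.48  0.    1.16  0.  ]
98 False
t16.67 p [ 591.7 -261.1   98.6] F [-2.5  0.9  4.8] M [0.17 0.64 0.09] w55.3 q [-0.55  0.51  1.48 -0.    1.15  0.  ]
95 False
t17.07 p [ 591.7 -261.1   95.8] F [-2.7  1.   6.5] M [0.23 0.73 0.04] w55.3 q [-0.55  0.52  1.48 -0.    1.15  0.  ]
93.5 False
t17.47 p [ 591.7 -261.1   94.6] F [-3.7  0.9  8.3] M [0.29 0.85 0.06] w55.2 q [-0.55  0.52  1.48 -0.    1.14  0.  ]
92.5 False
t17.87 p [ 591.7 -261.1   93.9] F [-4.7  1.6  8.8] M [0.45 0.99 0.05] w54.9 q [-0.55  0.52  1.48 -0.    1.14  0.  ]
```

```bash
cat > m.py <<'E'
from h import *
M=np.array([590.8,-261.])
ctrl.gripper_to(50,90)
for z in(91.5,90.5,89.5,88.5,87.5,86.5):
    ctrl.move_l([*M,z],vel=20,threshold=35); ctrl.hold(.3); s=st()
    if s["force"][2]>24: break
im,d=optics.grab_frame("scene")
u,v=proj("scene",[*M,85])[0].astype(int); cv2.imwrite("pics/home.png",cv2.resize(im[v-35:v+35,u-45:u+45,::-1],(720,560),interpolation=cv2.INTER_CUBIC))
E
python3 m.py
```

```text
t18.63 p [ 591.7 -261.1   93.6] F [-3.6  2.3 11.6] M [0.52 0.88 0.03] w54.4 q [-0.55  0.52  1.48  0.    1.14 -0.  ]
t19.18 p [ 591.7 -261.1   93.6] F [-5.9  2.3 15.5] M [0.69 1.24 0.03] w54.4 q [-0.55  0.52  1.48  0.    1.14 -0.  ]
t19.73 p [ 591.7 -261.1   93.5] F [-6.7  4.2 19.2] M [0.88 1.67 0.06] w54.6 q [-0.55  0.52  1.48  0.    1.14 -0.  ]
t20.28 p [ 591.7 -261.2   93.5] F [-8.7  4.7 22.6] M [1.14 1.98 0.01] w54.5 q [-0.55  0.52  1.48  0.    1.14 -0.  ]
t20.83 p [ 591.7 -261.2   93.5] F [-10.9   5.7  26.6] M [1.27 2.4  0.04] w54.6 q [-0.55  0.52  1.48  0.    1.14 -0.  ]
```

View pics/home.png

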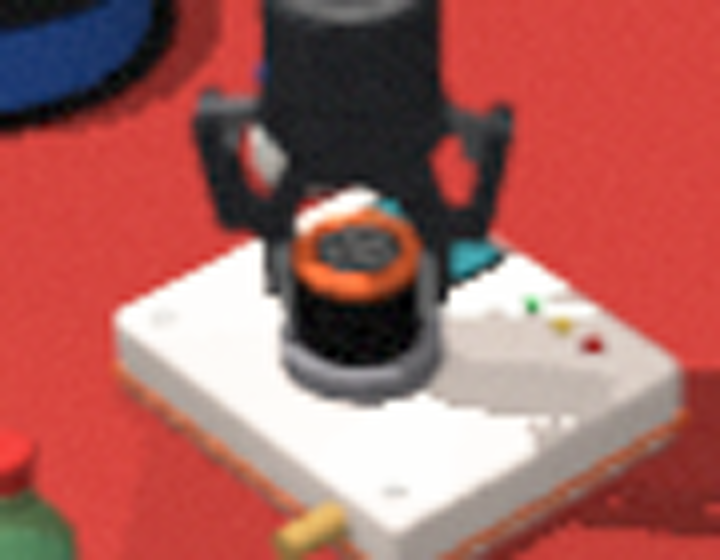

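The cell's rim sits flush on the grey boss, the blue seal is hidden, and z is stiff at 93.5 (93 predicted for home). Last stillness check, then hand in.

```bash
python3 -c "
from h import *
ctrl.hold(.5); s=st(); print(np.abs(s['qvel']).max()); ctrl.finish_job()"
```

```text
t21.38 p [ 591.7 -261.2   93.5] F [-10.    5.5  26.9] M [1.3  2.33 0.02] w54.6 q [-0.55  0.52  1.48  0.    1.14 -0.  ]
0.001259033496627583
the job is handed in; nothing more can be done
```

The filter cell is fully home on the spigot, still gripped and held down, and I handed the job in at about 21 s. No verdict came back.

- **Grasp and lift:** I picked the mesh-topped cell hanging on the rack. I gripped it twice, 90° apart, to centre it in the jaws, then lifted it clear of the peg. A picture confirmed it was held.
- **Finding the keyways:** The rim met the pins at the predicted height. I turned the cell in 5° steps, and it dropped over the pins after about 15° of turn, with the jaws at −33°.
- **Pressing home:** The tool stopped hard at z = 93.5 mm, against about 93 mm expected for home. The down force is about 27 N, more than the roughly 11 N needed for full seal travel. The grip is set to 90 N and the joints are still.
- **Last picture:** The rim sits flush on the boss with no blue seal visible.

Two checks disagreed or were left undone:
- **Spigot position:** The camera estimates of the spigot's position differed by several millimetres. Contact settled it: the cell slid over the spigot with almost no sideways force. About 11 N of side force remained at the end.
- **Other objects:** I took no final picture of the whole bench. The other two caps and loose things were not rechecked, though the force readings showed no unexpected contact.

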